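# Isolate and drain the test manifold

## Robot

A 7-joint arm with a two-finger parallel gripper is mounted at the origin on the work surface. World frame = base frame: x ahead of the robot, y to its left, z up, the work surface at z = 0. Lengths are in mm, angles in rad, forces in N, time in s.
With the tool pointing down it reaches from about 400 to 750 mm from the base axis. Payload 19.5 kg.
Tool frame: the origin (TCP) lies on the centre line of the jaws, within the pads' length; the fingertips stand 11 mm ahead of it and the grasp point (between the pads) lies 8 mm behind it; z points along the fingers, y is the line along which they close (so a half turn about z gives the same grasp; the last joint's range is limited). The gripper opens to 85 mm and grips with 20 to 120 N. Pads are 22 mm wide; open, the fingers measure 114 mm over their backs; the gripper's body (76 mm by 85 mm) begins 54 mm behind the grasp point. The pads swing forward as they close: fully open they stand 13 mm farther back than shut.
Start: joints at [1.126, 0.707, -0.028, 1.485, 0.022, 0.951, -0.075], TCP at [225.387, -528.955, 213.568] pointing down, gripper open.
Joint ranges: [-2.71, 2.71], [-0.32, 2.16], [-1.57, 1.52], [0, 2.45], [-1.46, 4.6], [0, 2.02], [-2.83, 2.83]. Speed limits (rad/s): [1.89, 1.89, 2.57, 2.57, 3.01, 3.01, 3.01].

## Interface

Orientations are given as a 3x3 rotation matrix whose columns are the frame's x, y, z axes.
In Python, from cell import monitor, capture, camera_info, r gives the robot as it stands.
- The arm moves only by the tool send_rows, never from a script. Its arguments are lists of equal length, an entry for each row: "hand": the finger opening in mm, from 0 to 85.4; "xyz": the shift along the tool's x, y, z each as a share of 0.05 m, from -1 to 1, a list of three; "twist": the turn about the tool's z as a share of 5 degrees, from -1 to 1. In form: {"hand": [hand, ...], "xyz": [[tx, ty, tz], ...], "twist": [twist, ...]}. A call has 1 to 10 rows; each row shifts and turns the commanded pose from where the row before left it, along the tool's axes as they then stand; what a row does not reach is not made up. A row lasts 1/10 s, in which the tool goes at most 50 mm and 8.59 degrees, less where a joint would pass 70% of its speed; a pose out of reach is approached as far as the arm can. A call with a number of a shift or a turn outside -1 to 1 is refused whole. A call with a gripper value outside its range is refused whole. The fingers move at their own pace and stop on an object; "force" is the grip in N (left out, the last holds). Time passes only in rows, so rows that do not move let the fingers close. It gives the time, the measured TCP pose, the force, the opening and the grip force at its end, in the units of the state.
- monitor.state(): the state, without advancing time (a new reading comes with each control period).
- capture(name): name is "side" or "top" or "wrist"; returns (picture, depth): 480x640x3 uint8, blue, green, red; 480x640 float32, mm along the optical axis (not along the pixel's ray), 0 where there is no reading.
- camera_info(name): a dict with "K" (3x3 intrinsics, pixels), "dist" ([k1, k2, p1, p2, k3] as OpenCV has them; the pictures are not rectified), "cam_to_world" (4x4, takes a point from camera to world coordinates). Camera axes: x right, y up, looking along -z (the intrinsics and any distortion apply to the point x, -y, -z); pixel columns grow to the right and rows downward; lengths in mm; the calibration is good to about 2 mm. A picture is of the moment at which its call begins: read the wrist's pose just before it. camera_info takes no time and is no camera call; for the wrist camera it gives the pose at the moment of the call.
- r.job_done(): hands the job in; it is judged then, once.
The state is a dict: "time_s": time; "joints": joint angles; "joint_velocities": joint speeds; "joint_torque": joint torques, N m; "ee_pos": TCP position; "eef_rot": TCP orientation; "contact_force": force on the tool from outside, world axes, zero at the start; "moment": the same for the moment, N m; "opening": finger opening in mm; "gripper_force": force on a finger pad.
Only numpy, scipy, OpenCV 4.12 (cv2) and the standard library are available. Lean on these libraries where they do the work, as an engineer would, in place of code of your own. Each camera call takes 0.05 s, during which the arm holds its last target. There are 200 camera calls.

## Task

The pressure test is over: on the three-valve manifold, first shut the feed valve, the one with the long lever, by pushing its lever with a fingertip all the way to its stop square across the pipe; only then push the short lever, the drain valve, fully open, to its stop in line with its pipe. Push the levers from the side, do not grip them, and leave the tee-handled valve and all the loose things about as they are.

Things in the scene. Friction and masses are not known exactly. Their poses are not given: they have to be found in the camera images.
- manifold: Fixed plywood board 300 x 460 x 12 mm with a header pipe along its far side. Origin: on the bench below the middle valve's stem; x from the robot's side to the header (axis 130 mm beyond the stems), y along the header, z up. Stems at y = -170, 0, +170 mm, x = 0; which valve is where varies. Pipes and valve bodies stay under 105 mm high (stems, 12 mm radius, excepted).
- gauge (a point): Centre of the round gauge on the header, 60 mm across; its top is 160 mm above the bench. Fixed.
- long_lever (a joint): Level black arm 18 mm wide, 10 thick, reaching 115 mm from the stem axis. 0 = shut: across the pipe, along the manifold's +y. pi/2 = open: in line, along its -x (towards the robot). Opens anticlockwise seen from above. Hard stops at 0 and pi/2; stays where left; dry friction about 0.40 N m (5 N pushed 85 mm out). Starts part or fully open (0.9 to 1.5).
- long_stem (a point): Point on the stem axis of the long-lever (feed) valve, at half the lever's thickness: 128 mm above the bench. Does not move.
- long_tip (a point): Middle of the free end of the long lever, at half its thickness; its y axis points outward along the lever, z up.
- short_lever (a joint): Level black arm 18 mm wide, 10 thick, reaching 75 mm from the stem axis. 0 = shut: across the pipe, along the manifold's +y. pi/2 = open: in line, along its -x (towards the robot). Opens anticlockwise seen from above. Hard stops at 0 and pi/2; stays where left; dry friction about 0.28 N m (5 N pushed 58 mm out). Starts shut or a little open (0.02 to 0.4).
- short_stem (a point): Point on the stem axis of the short-lever (drain) valve, at half the lever's thickness: 128 mm above the bench. Does not move.
- short_tip (a point): Middle of the free end of the short lever, at half its thickness; its y axis points outward along the lever, z up.
- tee_end (a point): One end of the tee handle, a black bar 70 x 16 x 10 mm centred on the third valve's stem, at the height of the levers; it may stand at any angle and turns easily: leave it alone.
- brass_tee: loose brass pipe tee, 55 mm long, 32 mm high, on the board between two branches; origin under it, on what it stands on; leave alone
- coupling: loose white plastic pipe coupling standing on end, 42 mm across, 45 mm high, on the board between two branches; origin under it, on what it stands on; leave alone
- paste_jar: loose white jar, 60 mm across, 60 mm high, left of the board; origin under it, on what it stands on; leave alone
- wrench: loose wrench lying flat, right of the board, nearer the robot; origin under it, on what it stands on; leave alone
- tape: loose roll of tape lying flat, 90 mm across, 20 mm high, left of the board; origin under it, on what it stands on; leave alone
- tin: loose full tin, 100 mm across, 120 mm high, right of the board; origin under it, on what it stands on; leave alone
- nipple: loose steel pipe piece standing on end, 26 mm across, 70 mm high, right of the board; origin under it, on what it stands on; leave alone

How it is judged (in metres and radians):
On the way, in this order (a step that is already met when the one before it is completed fails the run):
1. the long lever is pushed shut, square across its pipe (value of joint long_lever below 0.12 rad), for 0.2 s.
2. then the short lever is pushed fully open, in line with its pipe (value of joint short_lever above 1.45 rad), for 0.2 s.
At the end, for the whole second after the job is handed in: The long lever is shut (under 0.12 rad) and the short lever fully open (over 1.45 rad), both at rest; the tee handle's end is within 6 mm and every loose thing within 15 mm of where it began (value of joint long_lever below 0.12 rad and value of joint short_lever above 1.45 rad and distance of tee_end from where it was at the start of the episode below 0.006 m and velocity of joint long_lever between -0.05 and 0.05 rad/s and velocity of joint short_lever between -0.05 and 0.05 rad/s and distance of each of brass_tee, coupling, paste_jar, wrench, tape, tin, nipple from where it was at the start of the episode below 0.015 m); the robot touches nothing.
It fails at once if the drain (short lever) is opened beyond 0.7 rad while the feed (long lever) is not yet shut (over 0.2 rad) (value of joint short_lever above 0.7 rad and value of joint long_lever above 0.2 rad).
It fails at once if the long lever is turned while gripped between the fingers (pushing it from one side is right) ((velocity of joint long_lever above 0.1 rad/s or velocity of joint long_lever below -0.1 rad/s) and x of the grasp point in the frame of long_tip between -0.006 and 0.006 m and y of the grasp point in the frame of long_tip between -0.085 and 0.005 m and z of the grasp point in the frame of long_tip between -0.022 and 0.022 m).
It fails at once if the short lever is turned while gripped between the fingers (pushing it from one side is right) ((velocity of joint short_lever above 0.1 rad/s or velocity of joint short_lever below -0.1 rad/s) and x of the grasp point in the frame of short_tip between -0.006 and 0.006 m and y of the grasp point in the frame of short_tip between -0.045 and 0.005 m and z of the grasp point in the frame of short_tip between -0.022 and 0.022 m).
It fails at once if the tee handle is turned (its end moves over 6 mm) (distance of tee_end from where it was at the start of the episode above 0.006 m).
It fails at once if a loose thing is lifted, carried or knocked (moves over 15 mm) (distance of any of brass_tee, coupling, paste_jar, wrench, tape, tin, nipple from where it was at the start of the episode above 0.015 m).
It also fails if it takes over 51 s, if anything falls off the work surface, if the arm or the gripper's body presses on something with over 40 N, if the wrist force passes 120 N, or if a joint passes its speed limit or range.

## Working session

There is one attempt and no reset: what is moved stays moved. The work goes in short steps, Python scripts to look and compute and a tool call to move; the robot and the scene stay as the last step left them, time stands still between calls to the robot, and variables do not carry over. Pictures are saved under pics/ and viewed, at most 10 in all, crops included, and the job is handed in when it is done.

Besides the shell and the picture viewer there is one more tool, called after "Call:" by a JSON object that holds its "method" and its "body". send_rows: Moves the arm, as the interface text tells. Its arguments: {"type":"object","properties":{"hand":{"type":"array","items":{"type":"number"}},"xyz":{"type":"array","items":{"type":"array","items":{"type":"number"}}},"twist":{"type":"array","items":{"type":"number"}},"force":{"type":"number"}},"required":["hand","xyz","twist"]}

```bash
mkdir -p pics
cat > h.py <<'E'
import numpy as np, cv2
from cell import monitor, capture, camera_info, r
def grab(n,tag):
    i=camera_info(n); p,d=capture(n); cv2.imwrite(f'pics/{tag}.png',p)
    np.savez(f'{tag}.npz',d=d,K=i['K'],dist=i['dist'],T=i['cam_to_world'],p=p)
def world(tag,u,v,z=None):
    f=np.load(f'{tag}.npz'); T=f['T']
    x,y=cv2.undistortPoints(np.array([[[u,v]]],float),f['K'],f['dist'])[0,0]
    ray=T[:3,:3]@np.array([x,-y,-1]); o=T[:3,3]
    if z is None: return o+ray*f['d'][int(v),int(u)]
    return o+ray*(z-o[2])/ray[2]
def cloud(tag):
    f=np.load(f'{tag}.npz'); T=f['T']; vv,uu=np.mgrid[0:480,0:640]
    xy=cv2.undistortPoints(np.stack([uu,vv],-1).reshape(-1,1,2).astype(float),f['K'],f['dist'])[:,0]
    d=f['d'].reshape(-1,1); P=np.c_[xy[:,:1],-xy[:,1:],-np.ones_like(d)]*d
    W=P@T[:3,:3].T+T[:3,3]; W[d[:,0]==0]=np.nan
    return W.reshape(480,640,3)
E
python3 - <<'E'
from h import *
grab('top','top0'); grab('side','side0')
s=monitor.state(); print(s['time_s'],s['ee_pos'],s['eef_rot'],s['opening'],s['contact_force'])
for n in('top','side'): print(np.round(camera_info(n)['cam_to_world'],2))
E
```

```text
0.1 [ 225.27511258 -528.75408139  213.1881375 ] [[ 9.19987176e-01  3.91948227e-01 -4.29504162e-04]
 [ 3.91948459e-01 -9.19986754e-01  8.82267032e-04]
 [-4.93351415e-05 -9.80017849e-04 -9.99999519e-01]] 85.50250502123978 [ 0.53629178 -0.13875064 -0.49808505]
[[-2.00000e-02  9.90000e-01 -1.10000e-01  3.78360e+02]
 [-1.00000e+00 -2.00000e-02  0.00000e+00  3.77300e+01]
 [ 0.00000e+00  1.10000e-01  9.90000e-01  1.48063e+03]
 [ 0.00000e+00  0.00000e+00  0.00000e+00  1.00000e+00]]
[[-1.00000e+00  6.00000e-02 -5.00000e-02  4.82040e+02]
 [-8.00000e-02 -6.00000e-01  8.00000e-01  1.04136e+03]
 [ 2.00000e-02  8.00000e-01  6.00000e-01  8.70510e+02]
 [ 0.00000e+00  0.00000e+00  0.00000e+00  1.00000e+00]]
```

View pics/top0.png

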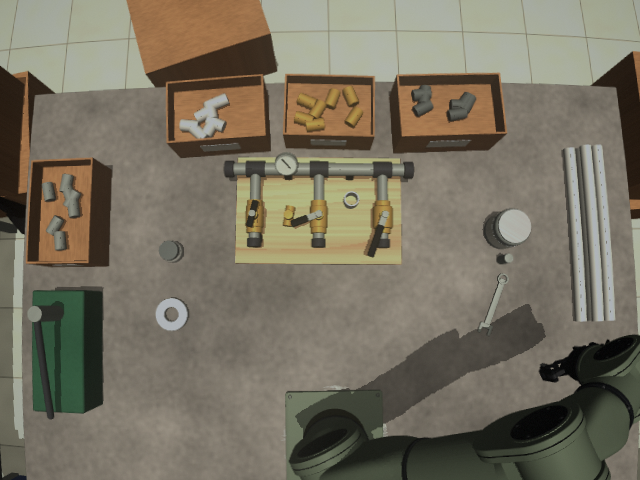

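View pics/side0.png

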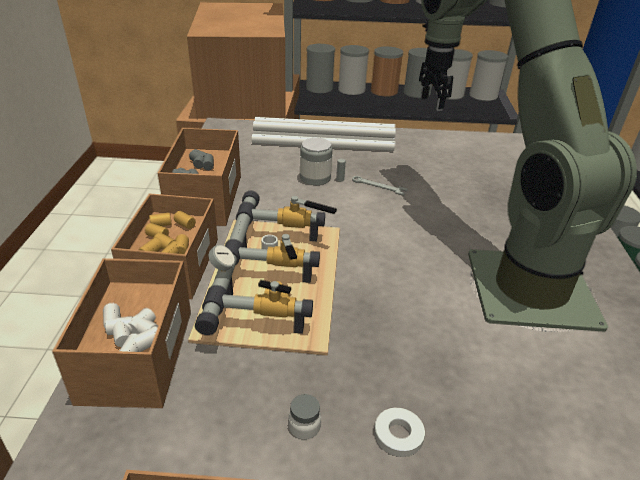

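The top view shows the long lever at right (stem about 383,213, tip about 371,255). The short lever is in the middle (stem about 319,214, tip about 292,221) and the tee handle is at left (252,213). Loose items: brass tee (289,215), coupling (351,200), tin (508,228), nipple (505,258), wrench (494,303). The side view agrees.

Run:
```python
from h import *
for tag in('top0','side0'):
    W=cloud(tag); p=np.load(tag+'.npz')['p']
    m=(W[...,2]>120)&(W[...,2]<145)&(W[...,0]>380)&(W[...,0]<720)&(abs(W[...,1])<300)&(p.max(-1)<75)
    n,l,st,c=cv2.connectedComponentsWithStats(m.astype(np.uint8))
    for i in range(1,n):
        if st[i,4]<25: continue
        P=W[l==i]; cen=P.mean(0); q=P[:,:2]-cen[:2]; w,V=np.linalg.eigh(q.T@q); a=V[:,1]; t=q@a
        print(tag,st[i],cen.round(1),'dir',a.round(3),'ends',(cen[:2]+a*t.min()).round(),(cen[:2]+a*t.max()).round(),'z',np.percentile(P[:,2],[10,90]).round())
    m2=(W[...,2]>8)&(W[...,2]<17)&(W[...,0]>380)&(W[...,0]<720)&(abs(W[...,1])<300)
    n,l,st,c=cv2.connectedComponentsWithStats(m2.astype(np.uint8)); i=1+st[1:,4].argmax(); P=W[l==i]
    print('board',cv2.minAreaRect(P[:,:2].astype(np.float32)))
```

```text
top0 [250 200   9  12  66] [622.4 197.1 132.7] dir [-0.978  0.209] ends [636. 194.] [609. 200.] z [129. 136.]
top0 [291 215  17  12 114] [580.   82.7 133.1] dir [-0.334  0.942] ends [587.  62.] [573. 103.] z [130. 137.]
top0 [246 216   9  11  71] [582.  207.3 132.6] dir [-0.943  0.333] ends [596. 202.] [569. 212.] z [129. 136.]
top0 [368 225  16  32 210] [ 527.  -110.2  132.8] dir [-0.936  0.352] ends [ 566. -125.] [488. -95.] z [130. 136.]
board ((600.2381591796875, 33.48779296875), (460.188720703125, 245.64474487304688), 89.01368713378906)
side0 [305 201  32  13 181] [ 524.8 -105.   132. ] dir [-0.942  0.335] ends [ 565. -119.] [487. -92.] z [127. 136.]
side0 [285 245  12  15 110] [579.5  88.8 132.8] dir [-0.36   0.933] ends [589.  65.] [572. 107.] z [128. 136.]
side0 [259 280  13  10  81] [621.  203.1 132. ] dir [-0.92   0.391] ends [634. 197.] [606. 209.] z [127. 135.]
side0 [275 285  16   9  98] [582.2 212.5 131.9] dir [-0.992  0.13 ] ends [599. 210.] [568. 214.] z [127. 135.]
board ((601.1364135742188, 33.08033752441406), (468.9614562988281, 246.6217498779297), 88.65705871582031)
```

Call:
{"method": "send_rows", "body": {"hand": [0, 0, 0, 0, 0, 0, 0, 0, 0, 0], "xyz": [[0, 0, 0], [0, 0, 0], [0, 0, 0], [0, 0, 0], [0, 0, 0], [0.45, -0.6, 0], [0.45, -0.6, 0], [0.45, -0.6, 0], [0.45, -0.6, 0], [0.45, -0.6, 0]], "twist": [0.92, 0.92, 0.92, 0.92, 0.92, 0, 0, 0, 0, 0]}}

```text
time_s: 1.1
ee_pos: [338.3, -377.4, 213.5]
eef_rot: [[1.0, 0.001, -0.0], [0.001, -1.0, 0.0], [-0.0, -0.0, -1.0]]
contact_force: [1.1, -0.1, 0.9]
opening: -0.0
gripper_force: 0.0
```

Call:
{"method": "send_rows", "body": {"hand": [0, 0, 0, 0, 0, 0, 0, 0, 0], "xyz": [[0.45, -0.6, 0], [0.45, -0.6, 0], [0.45, -0.6, 0], [0.45, -0.6, 0], [0.45, -0.6, 0], [0.45, -0.6, 0], [0.45, -0.6, 0], [0, 0, 0], [0, 0, 0]], "twist": [0, 0, 0, 0, 0, 0, 0, 0, 0]}}

```text
time_s: 2.0
ee_pos: [494.9, -168.2, 213.3]
eef_rot: [[1.0, 0.003, -0.001], [0.003, -1.0, 0.0], [-0.001, -0.0, -1.0]]
contact_force: [-0.3, -0.8, 1.2]
opening: 0.4
gripper_force: 0.0
```

Run:
```python
from h import *
grab('wrist','w1'); s=monitor.state(); print(s['time_s'],s['ee_pos'],s['eef_rot'].round(3) if hasattr(s['eef_rot'],'round') else s['eef_rot'],s['opening'],s['contact_force'])
W=cloud('w1'); p=np.load('w1.npz')['p']
m=(W[...,2]>120)&(W[...,2]<145)&(p.max(-1)<75)
n,l,st,c=cv2.connectedComponentsWithStats(m.astype(np.uint8))
for i in range(1,n):
    if st[i,4]<200: continue
    P=W[l==i]; q=cv2.minAreaRect(P[:,:2].astype(np.float32)); print(st[i],cv2.boxPoints(q).round().tolist(),np.percentile(P[:,2],[10,90]).round())
```

```text
2.05 [ 494.4829597  -169.04411119  213.42492081] [[ 1.     0.001 -0.001]
 [ 0.001 -1.    -0.   ]
 [-0.001  0.    -1.   ]] -0.3258783242321263 [-0.77250946  0.05000983 -0.67571658]
[  0  57  18  33 394] [[587.0, 24.0], [605.0, 19.0], [608.0, 29.0], [590.0, 34.0]] [124. 134.]
[ 208  123   66  133 3874] [[483.0, -104.0], [563.0, -135.0], [570.0, -118.0], [490.0, -87.0]] [132. 134.]
```

View pics/w1.png

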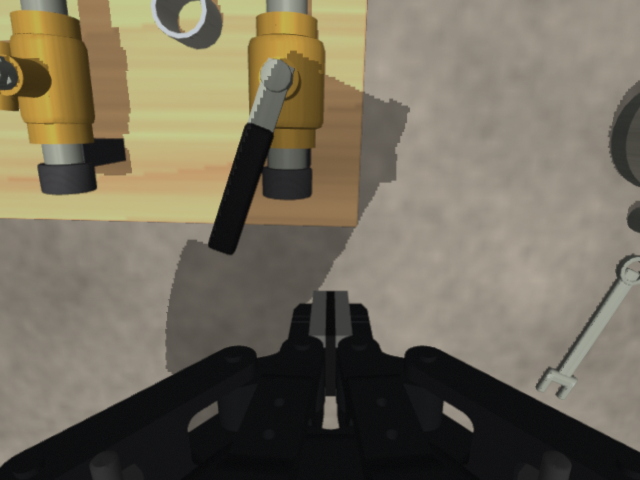

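The wrist view shows the long lever from stem (275,75) to tip (222,250), with its top at 133 mm as expected. The space to its right at fingertip level is free. I'll descend there and push.

Call:
{"method": "send_rows", "body": {"hand": [0, 0, 0, 0, 0, 0, 0, 0, 0, 0], "xyz": [[0.04, -0.08, 0.58], [0.04, -0.08, 0.58], [0.04, -0.08, 0.58], [0, 0, 0], [0.04, -0.26, 0], [0.04, -0.26, 0], [0.06, -0.24, 0], [0.06, -0.26, 0], [0.14, -0.24, 0], [0.14, -0.24, 0]], "twist": [0, 0, 0, 0, 0, 0, 0, 0, 0, 0]}}

```text
time_s: 3.05
ee_pos: [525.5, -80.3, 126.9]
eef_rot: [[1.0, 0.002, 0.0], [0.002, -1.0, 0.0], [0.0, -0.0, -1.0]]
contact_force: [-0.1, 0.1, -0.8]
opening: -0.1
gripper_force: 0.0
```

Call:
{"method": "send_rows", "body": {"hand": [0, 0, 0, 0, 0, 0], "xyz": [[0.22, -0.2, 0], [0.22, -0.18, 0], [0.2, -0.08, 0], [0.18, -0.08, 0], [0.18, -0.06, 0], [0, 0, 0]], "twist": [0, 0, 0, 0, 0, 0]}}

```text
time_s: 3.65
ee_pos: [575.7, -50.4, 126.4]
eef_rot: [[1.0, 0.002, 0.0], [0.002, -1.0, 0.0], [0.0, -0.0, -1.0]]
contact_force: [0.7, -0.7, 0.7]
opening: 0.2
gripper_force: 0.0
```

Call:
{"method": "send_rows", "body": {"hand": [0, 0, 0, 0], "xyz": [[0.06, 0, 0], [0.06, 0, 0], [0, 0, 0], [0, 0, 0]], "twist": [0, 0, 0, 0]}}

```text
time_s: 4.05
ee_pos: [580.6, -51.6, 126.6]
eef_rot: [[1.0, 0.001, -0.0], [0.001, -1.0, 0.0], [-0.0, -0.0, -1.0]]
contact_force: [-0.2, -0.7, 0.7]
opening: -0.1
gripper_force: 0.0
```

Run:
```python
from h import *
grab('side','s2');grab('wrist','w2')
p=np.load('s2.npz')['p'];cv2.imwrite('pics/s2c.png',cv2.resize(p[160:360,180:380],None,fx=3,fy=3))
```

```text
(no output)
```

View pics/s2c.png

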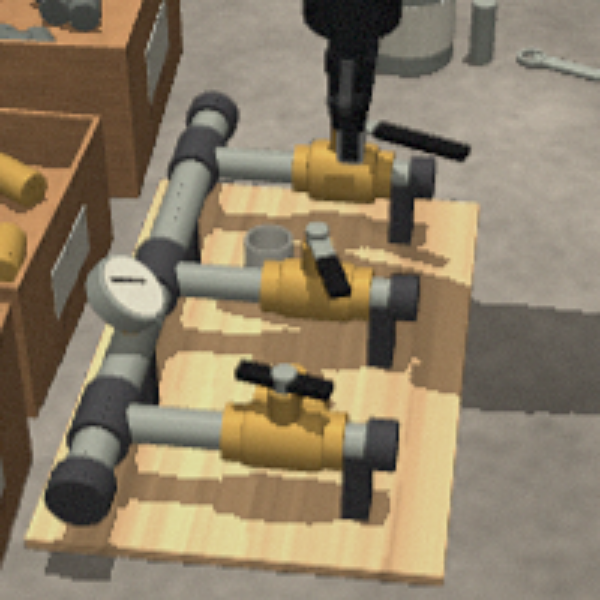

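View pics/w2.png

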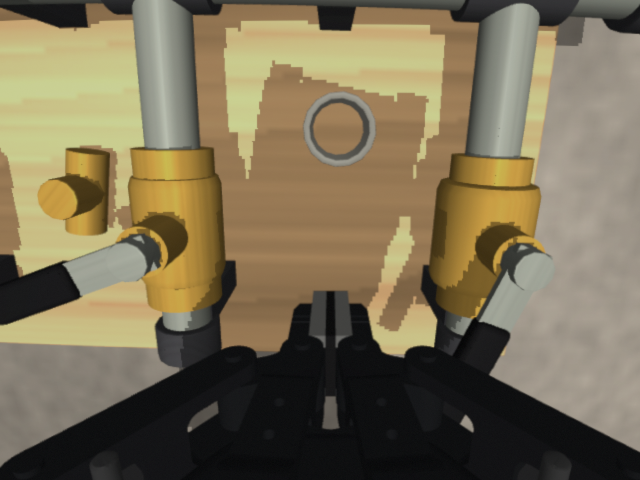

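Run:
```python
from h import *
for t,uv in(('w2',[(320,296),(341,296),(320,330),(340,330),(305,310)]),('w1',[(320,296),(341,330)])):
    for u,v in uv: print(t,u,v,world(t,u,v).round(1))
f=np.load('s2.npz'); Ti=np.linalg.inv(f['T'])
for z in(105,115,126,133,150):
    c=Ti@[580.6,-51.6,z,1]; c=c[:3]*[1,-1,-1]
    uv=cv2.projectPoints(c.reshape(1,1,3),np.zeros(3),np.zeros(3),f['K'],f['dist'])[0].ravel()
    print(z,uv.round(),((uv-[180,160])*3).round())
W=cloud('s2'); 
for v in range(192,222,3): print(v,W[v,180+117].round(),W[v,180+112].round())
```

```text
w2 320 296 [591.4 -47.7 152.7]
w2 341 296 [591.8 -55.6 153.6]
w2 320 330 [592.2 -48.4 179.5]
w2 340 330 [592.4 -54.6 179.8]
w2 305 310 [587.9 -42.3 157.4]
w1 320 296 [ 505.9 -164.4  239.9]
w1 341 330 [ 506.2 -171.5  265.7]
105 [296. 226.] [348. 199.]
115 [296. 223.] [348. 189.]
126 [296. 219.] [348. 178.]
133 [296. 217.] [348. 171.]
150 [296. 211.] [348. 153.]
192 [574.   6. 239.] [586.  -1. 234.]
195 [574.  10. 234.] [585.  10. 233.]
198 [574.   0. 220.] [586.   0. 219.]
201 [576. -19. 200.] [588. -22. 197.]
204 [578. -40. 178.] [590. -44. 174.]
207 [578. -40. 170.] [590. -44. 166.]
210 [577. -37. 163.] [590. -48. 155.]
213 [577. -38. 154.] [590. -45. 148.]
216 [ 584. -115.   93.] [ 597. -113.   94.]
219 [ 584. -110.   87.] [ 597. -114.   84.]
```

The crop and the wrist view show the lever unmoved. By camera depth the fingertip is at about z = 147 while the TCP reads 126.6, so the tip is about 20 mm above the reported TCP, not 11 mm below it. It passed over the lever. I'll go back and push with the TCP reading at about 97, checking the tip height first.

Call:
{"method": "send_rows", "body": {"hand": [0, 0, 0, 0, 0, 0, 0, 0, 0, 0], "xyz": [[-0.32, 0.42, 0], [-0.32, 0.42, 0], [-0.32, 0.42, 0], [-0.32, 0.42, 0], [-0.32, 0.42, 0], [0, 0.1, 0.2], [0, 0, 0.2], [0, 0, 0.2], [0, 0, 0], [0, 0, 0]], "twist": [0, 0, 0, 0, 0, 0, 0, 0, 0, 0]}}

```text
time_s: 5.15
ee_pos: [501.1, -160.9, 96.3]
eef_rot: [[1.0, 0.002, -0.001], [0.002, -1.0, 0.0], [-0.001, -0.0, -1.0]]
contact_force: [0.1, -0.0, 1.5]
opening: 0.2
gripper_force: 0.0
```

Run:
```python
from h import *
grab('side','s3');grab('wrist','w3'); s=monitor.state(); print(s['time_s'],s['ee_pos'],s['contact_force'])
for u,v in [(320,293),(341,293),(320,296)]: print(u,v,world('w3',u,v).round(1))
W=cloud('s3'); e=s['ee_pos']
m=(abs(W[...,0]-e[0])<20)&(abs(W[...,1]-e[1])<25)&(W[...,2]>50)&(W[...,2]<260)
P=W[m]; print(m.sum(),P.min(0).round(),np.percentile(P,[2,10],axis=0).round()); L=P[P[:,2]<140]; print(L.min(0),L.max(0))
p=np.load('s3.npz')['p'];cv2.imwrite('pics/s3c.png',cv2.resize(p[160:280,260:420],None,fx=4,fy=4))
```

```text
5.25 [ 501.18691789 -161.24021004   96.80331176] [ 0.47809029 -0.63761377  0.77993397]
320 293 [ 512.6 -157.2  121.6]
341 293 [ 512.3 -165.2  120.8]
320 296 [ 512.  -157.3  122.9]
219 [ 481. -173.   58.] [[ 482. -170.  103.]
 [ 485. -164.  125.]]
[ 489.81132894 -162.61330919   57.95371301] [ 520.84746716 -137.3073225   139.39182642]
```

View pics/s3c.png

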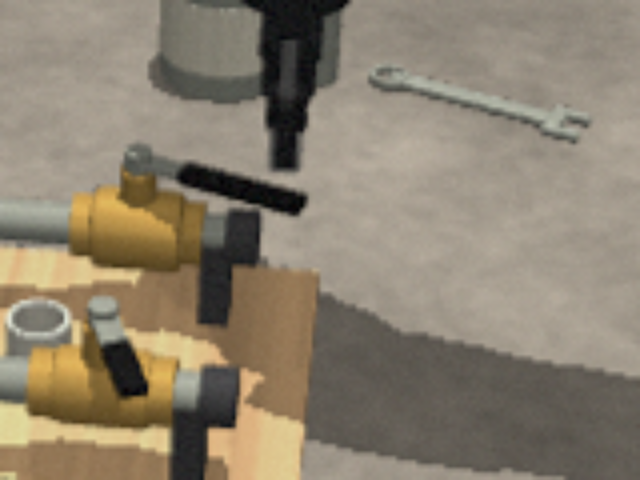

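The crop shows the fingertip just behind the long lever, on the correct side, at about z 119. I'll drop 4 mm and push.

Call:
{"method": "send_rows", "body": {"hand": [0, 0, 0, 0, 0, 0, 0, 0, 0], "xyz": [[0, 0, 0.08], [0.04, -0.24, 0], [0.04, -0.24, 0], [0.04, -0.24, 0], [0.08, -0.24, 0], [0.06, -0.24, 0], [0.14, -0.22, 0], [0.12, -0.2, 0], [0, 0, 0]], "twist": [0, 0, 0, 0, 0, 0, 0, 0, 0]}}

```text
time_s: 6.15
ee_pos: [527.3, -78.5, 92.6]
eef_rot: [[1.0, 0.004, 0.0], [0.004, -1.0, 0.0], [0.0, -0.0, -1.0]]
contact_force: [-0.6, -0.8, 0.2]
opening: 0.3
gripper_force: 0.0
```

Call:
{"method": "send_rows", "body": {"hand": [0, 0, 0, 0, 0, 0], "xyz": [[0.22, -0.18, 0], [0.22, -0.16, 0], [0.2, -0.08, 0], [0.16, -0.08, 0], [0.14, -0.06, 0], [0, 0, 0]], "twist": [0, 0, 0, 0, 0, 0]}}

```text
time_s: 6.75
ee_pos: [573.8, -51.9, 92.4]
eef_rot: [[1.0, 0.002, -0.0], [0.002, -1.0, 0.0], [-0.0, -0.0, -1.0]]
contact_force: [-0.4, 0.1, -0.4]
opening: 0.0
gripper_force: 0.0
```

Run:
```python
from h import *
grab('top','t4'); s=monitor.state(); print(s['time_s'],s['ee_pos'],s['contact_force'])
grab('wrist','w4'); grab('side','s4')
for t in('w4','s4'):
    W=cloud(t); p=np.load(t+'.npz')['p']
    m=(W[...,2]>122)&(W[...,2]<145)&(p.max(-1)<75)&(W[...,0]>380)&(W[...,0]<720)&(abs(W[...,1])<300)
    n,l,st,c=cv2.connectedComponentsWithStats(m.astype(np.uint8))
    for i in range(1,n):
        if st[i,4]>40: print(t,st[i],cv2.boxPoints(cv2.minAreaRect(W[l==i][:,:2].astype(np.float32))).round().tolist())
```

```text
6.8 [573.59243872 -52.15808521  92.48755235] [-0.1144371   0.93747017 -0.32864737]
w4 [ 90 241  27  50 728] [[593.0, 27.0], [594.0, 22.0], [609.0, 25.0], [608.0, 29.0]]
w4 [552 253  16   6  48] [[601.0, -128.0], [602.0, -136.0], [604.0, -135.0], [603.0, -128.0]]
w4 [  240   256   253    82 14173] [[580.0, -22.0], [580.0, -107.0], [604.0, -107.0], [604.0, -22.0]]
w4 [552 257  29  47 369] [[589.0, -130.0], [603.0, -135.0], [604.0, -130.0], [590.0, -125.0]]
w4 [  0 285  19  41 432] [[578.0, 59.0], [593.0, 58.0], [594.0, 64.0], [578.0, 65.0]]
s4 [286 206   9  21 108] [[584.0, -100.0], [602.0, -101.0], [603.0, -19.0], [585.0, -19.0]]
s4 [296 216   7   9  53] [[564.0, -51.0], [578.0, -53.0], [580.0, -36.0], [567.0, -34.0]]
s4 [285 245  12  15 109] [[564.0, 105.0], [579.0, 62.0], [595.0, 68.0], [580.0, 111.0]]
s4 [259 280  13  10  81] [[603.0, 198.0], [630.0, 190.0], [635.0, 205.0], [608.0, 213.0]]
s4 [275 285  16   9  95] [[566.0, 207.0], [596.0, 199.0], [601.0, 215.0], [571.0, 224.0]]
```

View pics/w4.png

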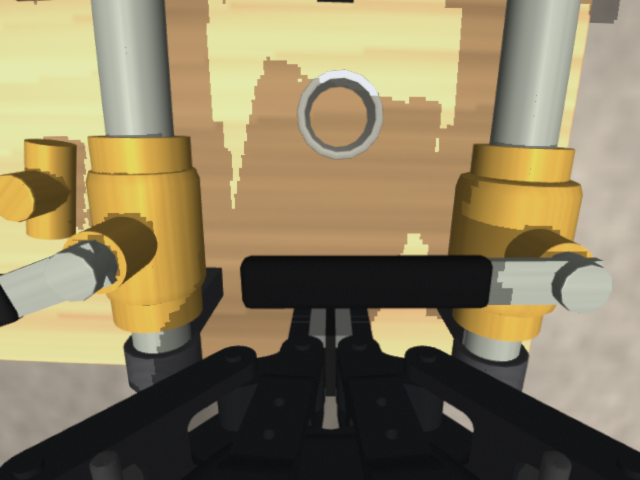

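The long lever has turned and looks nearly square across the pipe, from (240,283) to (583,283). I'll press on until the stop is felt.

Call:
{"method": "send_rows", "body": {"hand": [0, 0, 0, 0], "xyz": [[0.04, 0, 0], [0.04, 0, 0], [0, 0, 0], [0, 0, 0]], "twist": [0, 0, 0, 0]}}

```text
time_s: 7.3
ee_pos: [576.4, -52.3, 92.5]
eef_rot: [[1.0, 0.001, -0.003], [0.001, -1.0, 0.001], [-0.003, -0.001, -1.0]]
contact_force: [-10.4, 1.4, 5.1]
opening: 0.1
gripper_force: 5.0
```

Call:
{"method": "send_rows", "body": {"hand": [0, 0, 0, 0], "xyz": [[0.04, 0, 0], [0.04, 0, 0], [0, 0, 0], [0, 0, 0]], "twist": [0, 0, 0, 0]}}

```text
time_s: 7.7
ee_pos: [576.7, -52.3, 92.2]
eef_rot: [[1.0, 0.001, -0.011], [0.001, -1.0, 0.001], [-0.011, -0.001, -1.0]]
contact_force: [-36.9, 2.5, 21.2]
opening: 0.0
gripper_force: 18.2
```

The stop shows 37 N at x ≈ 576.7, so the feed valve is shut. I'll retract, rise, and cross to the far side of the short lever.

Call:
{"method": "send_rows", "body": {"hand": [0, 0, 0, 0, 0, 0, 0, 0, 0, 0], "xyz": [[-0.3, 0, 0], [-0.3, 0, 0], [0, 0, -0.5], [0, 0, -0.5], [0, 0, 0], [0.22, -0.52, 0], [0.22, -0.52, 0], [0.22, -0.52, 0], [0.22, -0.52, 0], [0.22, -0.52, 0]], "twist": [0, 0, 0, 0, 0, 0, 0, 0, 0, 0]}}

```text
time_s: 8.7
ee_pos: [606.9, 78.7, 142.1]
eef_rot: [[1.0, 0.001, -0.0], [0.001, -1.0, 0.0], [-0.0, -0.0, -1.0]]
contact_force: [0.2, 0.2, 0.2]
opening: -0.0
gripper_force: 0.0
```

Call:
{"method": "send_rows", "body": {"hand": [0, 0, 0], "xyz": [[0.22, -0.52, 0], [0, 0, 0], [0, 0, 0]], "twist": [0, 0, 0]}}

```text
time_s: 9.0
ee_pos: [617.4, 103.6, 142.0]
eef_rot: [[1.0, 0.002, -0.001], [0.002, -1.0, -0.0], [-0.001, 0.0, -1.0]]
contact_force: [-1.2, -0.0, -0.2]
opening: -0.0
gripper_force: 0.0
```

Run:
```python
from h import *
s=monitor.state(); print(s['time_s'],s['ee_pos'],s['contact_force'])
grab('wrist','w5'); grab('side','s5')
for t in('s5','w5'):
    W=cloud(t); p=np.load(t+'.npz')['p']
    m=(W[...,2]>122)&(W[...,2]<145)&(p.max(-1)<75)&(W[...,0]>380)&(W[...,0]<720)&(abs(W[...,1])<300)
    n,l,st,c=cv2.connectedComponentsWithStats(m.astype(np.uint8))
    for i in range(1,n):
        if st[i,4]>40: print(t,st[i],cv2.boxPoints(cv2.minAreaRect(W[l==i][:,:2].astype(np.float32))).round().tolist())
p=np.load('s5.npz')['p'];cv2.imwrite('pics/s5c.png',cv2.resize(p[160:340,180:380],None,fx=3,fy=3))
```

```text
9.0 [617.37243296 103.59986147 141.9652462 ] [-1.20361317e+00 -1.23827379e-04 -1.79070732e-01]
s5 [285 206  12  21 146] [[586.0, -105.0], [603.0, -105.0], [605.0, -17.0], [587.0, -17.0]]
s5 [285 245  12  15 112] [[565.0, 105.0], [580.0, 61.0], [596.0, 66.0], [580.0, 110.0]]
s5 [258 280  14  10  83] [[602.0, 198.0], [631.0, 187.0], [637.0, 203.0], [608.0, 214.0]]
s5 [275 284  16  10  97] [[565.0, 209.0], [594.0, 197.0], [601.0, 213.0], [572.0, 225.0]]
w5 [ 107  241   48  132 3735] [[567.0, 203.0], [634.0, 185.0], [639.0, 202.0], [571.0, 219.0]]
w5 [ 371  297  117   61 1642] [[575.0, 77.0], [596.0, 24.0], [612.0, 31.0], [591.0, 83.0]]
w5 [ 575  301   65   37 2222] [[588.0, -53.0], [606.0, -53.0], [607.0, -21.0], [589.0, -20.0]]
```

View pics/s5c.png

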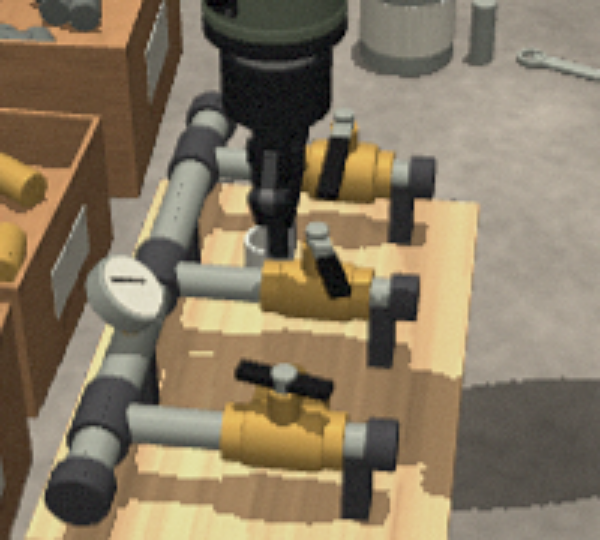

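The side crop shows the long lever square, and the finger above and beyond the short lever (stem about 320,235, tip about 340,290), clear of the tee handle. I'll descend and push the short lever open.

Call:
{"method": "send_rows", "body": {"hand": [0, 0, 0, 0, 0, 0, 0, 0, 0, 0], "xyz": [[0, 0, 0.5], [0, 0, 0.5], [0, 0, 0], [-0.18, 0.06, 0], [-0.18, 0.06, 0], [-0.14, 0, 0], [-0.14, 0.02, 0], [-0.18, 0.08, 0], [-0.18, 0.08, 0], [0, 0, 0]], "twist": [0, 0, 0, 0, 0, 0, 0, 0, 0, 0]}}

```text
time_s: 10.1
ee_pos: [567.8, 88.1, 93.9]
eef_rot: [[1.0, 0.001, 0.002], [0.001, -1.0, 0.0], [0.002, -0.0, -1.0]]
contact_force: [-0.3, 0.2, 0.3]
opening: -0.2
gripper_force: 0.0
```

Call:
{"method": "send_rows", "body": {"hand": [0, 0, 0, 0, 0, 0], "xyz": [[-0.14, 0.12, 0], [-0.14, 0.12, 0], [-0.08, 0.16, 0], [-0.08, 0.16, 0], [-0.06, 0.14, 0], [0, 0, 0]], "twist": [0, 0, 0, 0, 0, 0]}}

```text
time_s: 10.7
ee_pos: [544.7, 56.8, 93.5]
eef_rot: [[1.0, 0.004, 0.004], [0.004, -1.0, 0.005], [0.004, -0.005, -1.0]]
contact_force: [11.7, 19.6, -3.1]
opening: 0.0
gripper_force: 10.1
```

Call:
{"method": "send_rows", "body": {"hand": [0, 0, 0, 0], "xyz": [[0, 0.06, 0], [0, 0.04, 0], [0, 0, 0], [0, 0, 0]], "twist": [0, 0, 0, 0]}}

```text
time_s: 11.1
ee_pos: [544.6, 56.2, 93.4]
eef_rot: [[1.0, 0.007, 0.004], [0.007, -1.0, 0.01], [0.004, -0.01, -1.0]]
contact_force: [10.6, 45.7, -1.6]
opening: 0.1
gripper_force: 22.4
```

The stop is felt (46 N at y ≈ 56). I'll back off, rise, and look.

Call:
{"method": "send_rows", "body": {"hand": [0, 0, 0, 0, 0, 0, 0, 0, 0], "xyz": [[0, -0.3, 0], [0, -0.3, 0], [0, 0, -0.6], [0, 0, -0.6], [-0.5, 0, -0.6], [-0.7, 0, -0.4], [-0.7, 0, 0], [0, 0, 0], [0, 0, 0]], "twist": [0, 0, 0, 0, 0, 0, 0, 0, 0]}}

```text
time_s: 12.0
ee_pos: [447.7, 78.7, 203.1]
eef_rot: [[1.0, 0.002, 0.0], [0.002, -1.0, 0.0], [0.0, -0.0, -1.0]]
contact_force: [0.7, 0.3, 0.6]
opening: 0.4
gripper_force: 0.0
```

Run:
```python
from h import *
s=monitor.state(); print(s['time_s'],s['ee_pos'],s['contact_force'])
grab('wrist','w6'); grab('side','s6'); grab('top','t6')
for t in('s6','w6','t6'):
    W=cloud(t); p=np.load(t+'.npz')['p']
    m=(W[...,2]>122)&(W[...,2]<145)&(p.max(-1)<75)&(W[...,0]>380)&(W[...,0]<720)&(abs(W[...,1])<300)
    n,l,st,c=cv2.connectedComponentsWithStats(m.astype(np.uint8))
    for i in range(1,n):
        if st[i,4]>40: print(t,st[i],cv2.boxPoints(cv2.minAreaRect(W[l==i][:,:2].astype(np.float32))).round().tolist())
```

```text
12.0 [447.66763432  78.66050125 203.12221371] [0.69489121 0.28930221 0.56988561]
s6 [285 206  12  21 147] [[584.0, -106.0], [601.0, -107.0], [605.0, -18.0], [587.0, -17.0]]
s6 [298 237  20   7 126] [[522.0, 25.0], [565.0, 21.0], [568.0, 45.0], [524.0, 49.0]]
s6 [259 280  13  10  81] [[603.0, 198.0], [631.0, 189.0], [635.0, 203.0], [607.0, 212.0]]
s6 [275 285  16   9  94] [[566.0, 205.0], [596.0, 199.0], [600.0, 216.0], [570.0, 222.0]]
w6 [  76    0   36   39 1210] [[566.0, 203.0], [587.0, 198.0], [591.0, 214.0], [570.0, 219.0]]
w6 [566   0  74   6 246] [[586.0, -50.0], [586.0, -93.0], [588.0, -93.0], [588.0, -50.0]]
w6 [ 391   34   38   85 2720] [[523.0, 26.0], [568.0, 25.0], [568.0, 43.0], [524.0, 44.0]]
t6 [250 200   9  12  66] [[607.0, 193.0], [634.0, 187.0], [637.0, 202.0], [610.0, 209.0]]
t6 [341 211  33   7 225] [[586.0, -106.0], [603.0, -106.0], [605.0, -25.0], [588.0, -24.0]]
t6 [246 216   9  11  71] [[567.0, 202.0], [594.0, 196.0], [598.0, 212.0], [570.0, 218.0]]
```

View pics/w6.png

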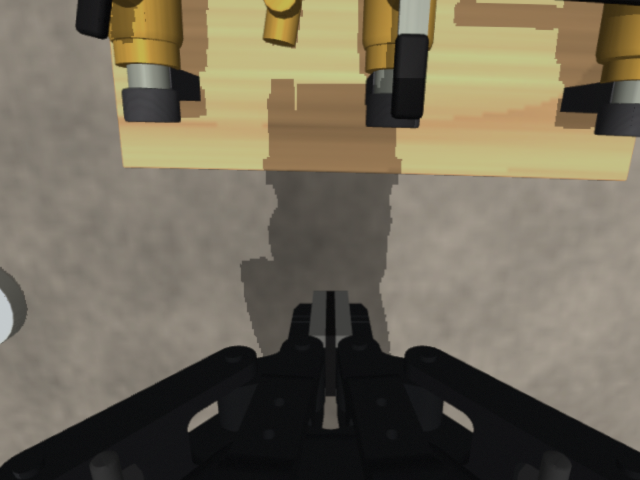

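The wrist view shows the short lever in line with its pipe, from (413,0) to (408,118). The long lever is square, the tee handle is unchanged, and the robot is clear.

```bash
python3 -c "
from h import *
print(r.job_done())"
```

```text
the job is handed in; nothing more can be done
None
```

The feed valve's long lever was pushed shut to its stop, then the drain valve's short lever was pushed fully open to its stop; the first feed push passed over the lever and was redone, the tee handle measured unmoved, nothing loose was seen to be touched, and the job was handed in at about 12 s with no verdict returned.

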